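# Probe two bare pads under the microscope with squeezed tweezer-meter points

### The arm

A 7-joint arm with a two-finger parallel gripper is mounted at the origin on the work surface. World frame = base frame: x ahead of the robot, y to its left, z up, the work surface at z = 0. Lengths are in m, angles in rad, forces in N, time in s.
With the tool pointing down it reaches from about 0.425 to 0.95 m from the base axis. Payload 16.7 kg.
Tool frame: the origin (TCP) lies midway between the tips of the shut fingers; the grasp point (between the pads) lies 19 mm behind it; z points along the fingers, y is the line along which they close (so a half turn about z gives the same grasp; the last joint's range is limited). The gripper opens to 94 mm and grips with 3 to 60 N. Pads are 16 mm wide; open, the fingers measure 119 mm over their backs; the gripper's body (75 mm by 177 mm) begins 78 mm behind the grasp point.
Start: joints at [-1.357, 0.426, 0.074, 1.606, -0.034, 1.111, -0.067], TCP at [0.24, 0.631, 0.205] pointing down, gripper open.
Joint ranges: [-2.85, 2.85], [-0.5, 2.14], [-1.23, 1.37], [0.21, 2.46], [-1.02, 4.16], [0.16, 2.05], [-2.73, 2.73]. Speed limits (rad/s): [1.89, 1.89, 2.39, 2.39, 3.01, 3.01, 3.01].

### API

Orientations are given as a unit quaternion [x, y, z, w].
In Python, from station import observe, get_image, camera_info, close_job gives the robot as it stands. The module is installed in compiled form; this text tells all that it offers.
- The arm moves only by the shell command python3 -m handwheel 'ROWS' [OPENING] [FORCE]. ROWS is JSON, a list of rows, each an object of numbers: "tx", "ty", "tz": the shift along the tool's x, y, z in units of 50 mm (1.0 is 50 mm); "turn": the turn about the tool's z in units of 6 degrees (1.0 is 6 degrees). In form: [{"tx": .., "ty": .., "tz": .., "turn": ..}, ...]. A call has 1 to 10 rows; each row shifts and turns the commanded pose from where the row before left it, along the tool's axes as they then stand; what a row does not reach is not made up. A row lasts 1/8 s, in which the tool goes at most 62.5 mm and 10.7 degrees, less where a joint would pass 70% of its speed; a pose out of reach is approached as far as the arm can. A call is refused whole if a number of a shift passes 1 or a number of a turn 1, either way. A call with a gripper value outside its range is refused whole. OPENING is the opening, from 0 (shut) to 1 (fully open), set as the call begins (- or left out, the last holds). The fingers move at their own pace and stop on an object; FORCE is the grip in N (left out, the last holds). Time passes only in rows, so rows that do not move let the fingers close. It gives the time, the measured TCP pose, the force, the opening and the grip force at its end, in the units of the state.
- observe(): the state, without advancing time (a new reading comes with each control period).
- get_image(name): name is "scene" or "side" or "wrist"; returns the picture (384x512x3 uint8, red, green, blue); there is no depth.
- camera_info(name): a dict with "fx", "fy", "cx", "cy" (pixels), "k1" (the pictures are not rectified: a ray, as slopes to the right and down, at radius r is drawn at 1 + k1 r^2 times it, then the intrinsics apply), "rvec" (rotation vector, rad) and "tvec" (3), from world to camera coordinates, as OpenCV has them; the wrist camera has in their place "tool_from_camera" (4x4, takes a point from camera to tool coordinates, whose origin is the TCP and whose axes are the flange's). Camera axes: x right, y down, z forward; pixel columns grow to the right and rows downward; lengths in m; the calibration is good to about 2 mm. A picture is of the moment at which its call begins: read the wrist's pose just before it. camera_info takes no time and is no camera call.
- close_job(): hands the job in; it is judged then, once.
The state is a dict: "time_s": time; "qpos": joint angles; "dq": joint speeds; "effort": joint torques, N m; "eef_pos": TCP position; "tool_rot": TCP orientation; "ft_force": force on the tool from outside, world axes, zero at the start; "ft_torque": the same for the moment, N m; "opening": finger opening in m; "grasp_force": force on a finger pad.
Only numpy, scipy, OpenCV 4.12 (cv2) and the standard library are available. Lean on these libraries where they do the work, as an engineer would, in place of code of your own. Each camera call takes 0.05 s, during which the arm holds its last target. There are 200 camera calls.

### The job

The board under the microscope has had its big inductor removed, and its two empty gold pads must be checked for a short with the cordless tweezer meter (black, orange grips) that lies on the mat. Pick the meter up, bring its points in under the lens, squeeze it while the points are still just above the pads until their gap matches the spacing of the pads, then lower one point gently onto each pad. Finish while still holding the meter squeezed and steady like that, both points touching their pads, without bumping the microscope or disturbing the other things on the bench.

Things in the scene. Friction and masses are not known exactly. Their poses are not given: they have to be found in the camera images.
- meter: cordless tweezer meter, loose, about 60 g, 175 mm long: black pod (36 long, 28 wide, 30 mm tall, pale screen on top), two sprung legs running forward to bent-down points. It lies right way up on pod and points. Origin at the pod's underside, below the legs' hinge line, 1 mm behind the pod's front; x forward to the points, y to the left leg, z up. Centre of mass about 60 mm ahead
- grip (a point): middle of the orange grips, between the legs, 55 mm ahead of the meter's origin and 23 mm above its underside. Legs are flat bars 6 mm thick, 14 mm tall (16 to 30 mm above the underside), reaching 94 mm ahead. Outer faces here 27.5 mm apart at rest, spreading forwards; squeezed parallel they are 22 mm apart, and then the points are 12 mm apart, as the pads are
- tip_left: point of the left (+y) leg: an upright spring-loaded gold pin, 1.3 mm radius, 6 mm long below its steel sheath (2.8 mm radius); pushes up into the sheath by up to 4 mm, from 0.25 to 0.55 N. Origin at the pin's lower end, which touches: 140 mm ahead of the meter's origin, level with the pod's underside; 13 mm left of the middle line at rest, 6 mm with the grips at 22 mm
- tip_right: the same of the right (-y) leg, mirrored
- leg_left (a joint): squeeze of the left leg, rad: 0 at rest (open), 0.05 with the points at the pads' spacing, at most 0.084. Gap of the points = 26 mm less 140 mm x (leg_left + leg_right): each mm of squeeze across the grips closes the points by 2.5 mm. The spring takes about 1.2 N on each side per mm of squeeze across the grips, 7 N at 22 mm
- leg_right (a joint): squeeze of the right leg, likewise
- board: green circuit board, 85 (x) x 92 (y) x 2 mm, clamped on the microscope's white base, front (-x) to the robot, turned up to 20 degrees; origin at the centre of its underside. The two pads lie in a printed white rectangle, their midpoint 20 mm in front of its middle. Other parts stand at most 9 mm tall, 25 mm or more aside of that midpoint or 20 mm behind it; none in front
- pad_left: left (+y) gold pad, fixed on the board, 8 mm along the board's x, 6 mm along its y, standing 1 mm proud of it; origin at the centre of its upper face, 24 mm above the bench; axes as the board's. The pad centres are 12 mm apart along the board's y
- pad_right: the right (-y) gold pad, likewise
- microscope: digital microscope, fixed: white base 150 x 130 x 18 mm, steel post 260 mm tall at its far left, black boom at 150 mm, upright black barrel 37 mm across (collar 44 mm across at 139 to 161 mm). Origin at the centre of the base's underside, on the 3 mm blue mat that all the things lie on; x away from the robot
- lens (a point): centre of the lens's underside: over the pads to within about 10 mm, 69 mm above their faces
- syringe: loose flux syringe lying flat, amber barrel 17 mm thick, white flange and plunger, orange cap, about 140 mm long; origin on the mat below its middle. It lies on whichever side of the microscope the meter does not
- jar: loose white flux jar with a yellow label, 44 mm across, 62 mm tall; origin at the centre of its underside
- spool: loose aluminium solder spool, 54 mm across, 26 mm tall; origin at the centre of its underside
- sponge_tin: loose dark tip-cleaning tin with a yellow sponge, 85 x 60 x 20 mm; origin at the centre of its underside
- screwdriver: loose small red screwdriver lying near the robot, 150 mm long; origin on the mat below its middle
- plain_tweezers: loose ordinary bare steel tweezers, 115 mm long, 9 mm tall, lying beyond the microscope to the right; not the tool for this job; origin on the mat near their middle
- inductor: loose dark power inductor taken off the board, 12 x 12 x 8 mm, lying on the mat; origin at the centre of its underside
Not all that is in view belongs to the job. There is more than one size of the microscope; the job needs the larger. There is more than one size of the meter; the job needs the largest.

How it is judged:
On the way, in this order (a step that is already met when the one before it is completed fails the run):
1. the meter is picked up: held in the fingers with pod and points clear of the bench by 25 mm or more (contact force between the fingers and meter above 1 N and height (world z) of each of meter, tip_left, tip_right above 0.028 m and horizontal distance between tip_left and lens above 0.04 m), for 0.2 s.
2. under the lens, with the points 1.5 to 35 mm above the pads and over them (within 8 mm across, 10 mm along), their gap is squeezed to 12 mm, give or take 2.5 mm (contact force between the fingers and meter above 1 N and distance between tip_left and tip_right between 0.0095 and 0.0145 m and ((x of tip_left in the frame of pad_left between -0.01 and 0.01 m and y of tip_left in the frame of pad_left between -0.008 and 0.008 m and z of tip_left in the frame of pad_left between 0.0015 and 0.035 m and x of tip_right in the frame of pad_right between -0.01 and 0.01 m and y of tip_right in the frame of pad_right between -0.008 and 0.008 m and z of tip_right in the frame of pad_right between 0.0015 and 0.035 m) or (x of tip_left in the frame of pad_right between -0.01 and 0.01 m and y of tip_left in the frame of pad_right between -0.008 and 0.008 m and z of tip_left in the frame of pad_right between 0.0015 and 0.035 m and x of tip_right in the frame of pad_left between -0.01 and 0.01 m and y of tip_right in the frame of pad_left between -0.008 and 0.008 m and z of tip_right in the frame of pad_left between 0.0015 and 0.035 m))), for 0.3 s.
At the end, for the whole second after the job is handed in: fingers hold the meter (over 1 N), still (under 10 mm/s, its legs under 0.05 rad/s); one point touches each pad (over 0.03 N, within 4.5 mm of its centre), points 12 mm apart +- 2.5 mm; pod over 10 mm above the bench, under 0.3 N between meter or fingers and microscope (contact force between the fingers and meter above 1 N and distance between tip_left and tip_right between 0.0095 and 0.0145 m and ((contact force between tip_left and pad_left above 0.03 N and horizontal distance between tip_left and pad_left below 0.0045 m and contact force between tip_right and pad_right above 0.03 N and horizontal distance between tip_right and pad_right below 0.0045 m) or (contact force between tip_left and pad_right above 0.03 N and horizontal distance between tip_left and pad_right below 0.0045 m and contact force between tip_right and pad_left above 0.03 N and horizontal distance between tip_right and pad_left below 0.0045 m)) and height (world z) of meter above 0.01 m and linear speed of meter below 0.01 m/s and velocity of joint leg_left between -0.05 and 0.05 rad/s and velocity of joint leg_right between -0.05 and 0.05 rad/s and contact force between each of meter, the fingers and microscope below 0.3 N); the arm keeps its last pose, push and grip.
It fails at once if the points press on the board with more than 8 N (contact force between meter and board above 8 N).
It fails at once if the robot or the meter bumps the microscope (over 3 N) (contact force between any of the arm, the fingers, meter and microscope above 3 N).
It fails at once if the robot itself presses on the board (over 3 N) (contact force between any of the arm, the fingers and board above 3 N).
It fails at once if another thing on the bench is moved by more than 20 mm (distance of any of syringe, jar, spool, sponge_tin, screwdriver, plain_tweezers, inductor from where it was at the start of the episode above 0.02 m).
It also fails if it takes over 45 s, if anything falls off the work surface, if the arm or the gripper's body presses on something with over 40 N, if the wrist force passes 120 N, or if a joint passes its speed limit or range.

## Working session

There is one attempt and no reset: what is moved stays moved. The work goes in short steps, Python scripts to look and compute and a shell command to move; the robot and the scene stay as the last step left them, time stands still between calls to the robot, and variables do not carry over. Pictures are saved under pics/ and viewed, at most 10 in all, crops included, and the job is handed in when it is done.

```bash
mkdir -p pics; cat > h.py <<'E'
import numpy as np, cv2
from scipy.spatial.transform import Rotation as R
from station import observe, get_image, camera_info, close_job
def cam(n, st=None):
    c=camera_info(n)
    if n=="wrist":
        T=np.array(c["tool_from_camera"]); st=st or observe()
        W=np.eye(4); W[:3,:3]=R.from_quat(st["tool_rot"]).as_matrix(); W[:3,3]=st["eef_pos"]
        M=W@T; Rc=M[:3,:3]; o=M[:3,3]
    else:
        Rw=R.from_rotvec(np.array(c["rvec"]).ravel()).as_matrix(); Rc=Rw.T; o=-Rc@np.array(c["tvec"]).ravel()
    return c,Rc,o
def ray(n,u,v,st=None):
    c,Rc,o=cam(n,st); x=(u-c["cx"])/c["fx"]; y=(v-c["cy"])/c["fy"]; a,b=x,y
    for _ in range(20):
        s=1+c["k1"]*(a*a+b*b); a,b=x/s,y/s
    d=Rc@np.array([a,b,1]); return o,d/np.linalg.norm(d)
def onz(n,u,v,z,st=None):
    o,d=ray(n,u,v,st); return o+d*(z-o[2])/d[2]
def proj(n,p,st=None):
    c,Rc,o=cam(n,st); q=Rc.T@(np.array(p)-o); a,b=q[0]/q[2],q[1]/q[2]; s=1+c["k1"]*(a*a+b*b)
    return np.array([c["fx"]*a*s+c["cx"],c["fy"]*b*s+c["cy"]])
def tri(obs):
    A=np.zeros((3,3));B=np.zeros(3)
    for (n,u,v,*s) in obs:
        o,d=ray(n,u,v,*s); P=np.eye(3)-np.outer(d,d); A+=P;B+=P@o
    return np.linalg.solve(A,B)
def save(img,name,box=None,s=1):
    if box: img=img[box[1]:box[3],box[0]:box[2]]
    img=cv2.resize(img,None,fx=s,fy=s,interpolation=cv2.INTER_CUBIC); cv2.imwrite("pics/"+name+".png",img[:,:,::-1])
E
python3 - <<'E'
from h import *
st=observe(); print(st)
import pickle
d={n:get_image(n) for n in("scene","side","wrist")}; pickle.dump((st,d),open("i0.pkl","wb"))
save(d["scene"],"scene0",None,1.5); save(d["side"],"side0",None,1.5)
for n in d: print(n,camera_info(n)["fx"],cam(n)[2],cam(n)[1][:,2])
E
```

```text
{'time_s': 0.0, 'qpos': array([-1.35748532,  0.42672654,  0.07381855,  1.60657827, -0.03408763,
        1.11074644, -0.06710534]), 'dq': array([-3.70598770e-04,  8.61853596e-04,  3.37452520e-04,  2.53451395e-03,
       -6.15069512e-04,  9.65995388e-04,  1.13083589e-05]), 'effort': array([-5.51787889e-04, -9.35852695e+01,  3.66687454e+00, -4.54169440e+01,
       -4.88816912e-02,  2.05938524e-02,  2.08726319e-04]), 'eef_pos': array([0.2394271 , 0.63067659, 0.20479095]), 'tool_rot': array([ 1.80412738e-01,  9.83590811e-01, -5.96556282e-04, -6.55654427e-05]), 'ft_force': array([ 0.21250404, -0.53768285,  0.0202037 ]), 'ft_torque': array([ 0.03482555, -0.02785034,  0.02835021]), 'grasp_force': 0.0, 'opening': 0.09398831010514094}
scene 420.91031271029925 [0.90490576 0.38611013 1.21081381] [-0.26127996 -0.41904029 -0.86956197]
side 354.7313007816598 [-0.08548664 -0.75740959  0.59215583] [ 0.62181778  0.5996883  -0.50370288]
wrist 282.1726703857052 [0.16920996 0.65673866 0.38432466] [ 0.23846544 -0.09094844 -0.96688294]
```

View pics/scene0.png

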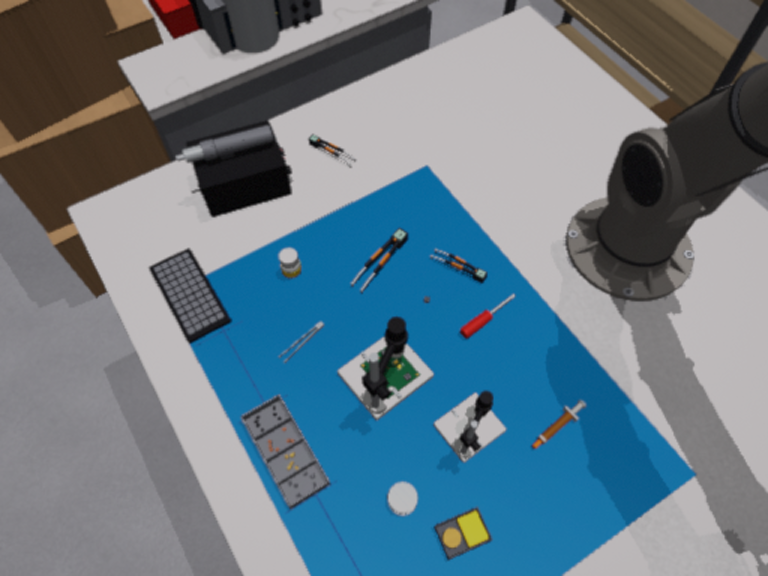

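View pics/side0.png

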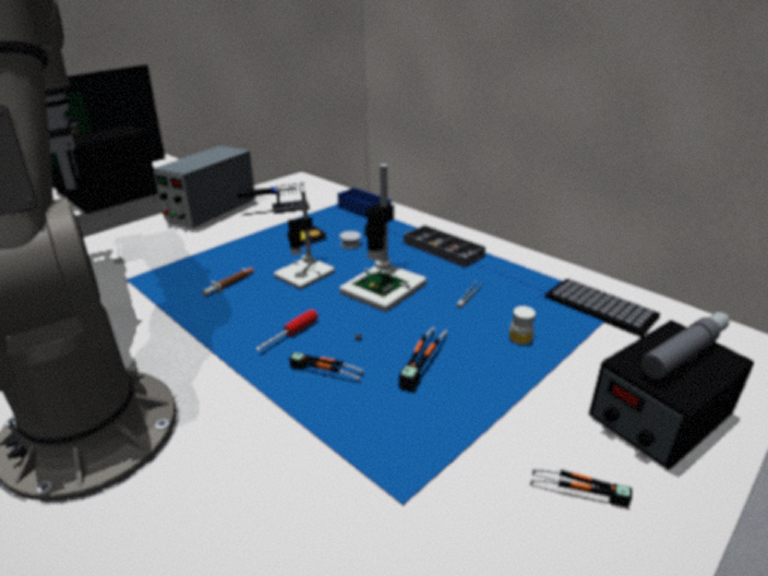

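Candidates for the meter in the scene picture (display px): A (380,262) on the mat, longest; B (460,264) on the mat, smaller; C (332,150) off the mat, small. A is the likely one. For the microscope, the larger is the one at (385,370) with the green board; the smaller is at (470,425). Next I check sizes and look at a close crop.

```bash
python3 - <<'E'
from h import *; import pickle
st,d=pickle.load(open("i0.pkl","rb"))
def q(n,u,v,z): return onz(n,u/1.5,v/1.5,z).round(4)
for nm,a,b in(("A",(402,236),(358,288)),("B",(482,275),(433,254)),("C",(314,140),(352,160))):
    p,t=q("scene",*a,.03),q("scene",*b,.003); print(nm,p,t,np.linalg.norm((p-t)[:2]))
print("board",q("scene",390,368,.023), "side",q("side",375,283,.023))
for n,pts in(("jar",(289,262)),("tweez",(302,340)),("driver",(488,315)),("ind",(427,299)),("smallscope",(470,428)),("post",(375,405))): print(n,q("scene",*pts,.003))
a=cv2.resize(d["scene"][145:205,215:285],None,fx=5.5,fy=5.5,interpolation=cv2.INTER_CUBIC)
b=cv2.resize(d["scene"][205:285,215:295],None,fx=5,fy=5,interpolation=cv2.INTER_CUBIC)
o=np.zeros((400,800,3),np.uint8); o[:330,:385]=a; o[:400,390:790]=b; save(o,"crop1")
E
```

```text
A [ 0.4311 -0.285   0.03  ] [ 0.5787 -0.2356  0.003 ] 0.15564742207951918
B [ 0.3399 -0.1051  0.03  ] [ 0.3877 -0.2209  0.003 ] 0.12527761172691632
C [ 0.4582 -0.645   0.03  ] [ 0.4002 -0.5598  0.003 ] 0.10306813280544093
board [ 0.6261 -0.0302  0.023 ] side [ 0.6174 -0.0299  0.023 ]
jar [ 0.6756 -0.3772  0.003 ]
tweez [ 0.7442 -0.1901  0.003 ]
driver [ 0.3764 -0.0283  0.003 ]
ind [ 0.4654 -0.1311  0.003 ]
smallscope [0.557  0.1531 0.003 ]
post [0.6896 0.0139 0.003 ]
```

View pics/crop1.png

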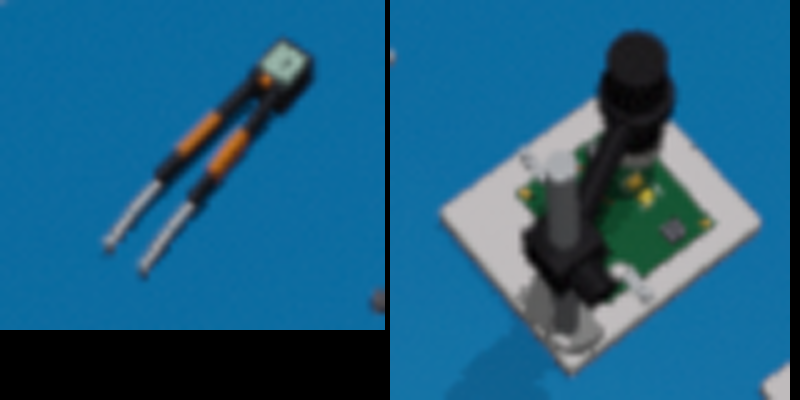

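The crop shows A is right: black pod with pale screen, orange grips and tips at scene px (235,189.5)/(241.4,194.1). The large scope carries the board, with the pads partly hidden near scene px (265,243). I'll go up and round for a close look with the wrist camera.

```bash
python3 -m handwheel '[{"tx":-0.6,"ty":-0.37,"tz":-0.3},{"tx":-0.6,"ty":-0.37,"tz":-0.3},{"tx":-0.6,"ty":-0.37,"tz":-0.3},{"tx":-0.6,"ty":-0.37,"tz":-0.3},{"tx":-0.6,"ty":-0.37,"tz":-0.3},{"tx":-0.6,"ty":-0.37,"tz":-0.3},{"tx":-0.6,"ty":-0.37,"tz":-0.3},{"tx":-0.6,"ty":-0.37,"tz":-0.3},{"tx":-0.6,"ty":-0.37,"tz":-0.3},{"tx":-0.6,"ty":-0.37,"tz":-0.3}]'; python3 - <<'E'
from h import *
st=observe(); print(st["eef_pos"],st["qpos"].round(2))
A=[onz("scene",215+u/5.5,145+v/5.5,z) for u,v,z in((110,245,.006),(145,270,.006),(286,62,.033),(198,132,.033),(229,155,.033))]
for a in A: print(a.round(4))
m=(A[0]+A[1])/2-A[2]; print(np.degrees(np.arctan2(m[1],m[0])),np.linalg.norm(m[:2]),(A[3]+A[4])/2)
E
```

```text
[0.23947052 0.63073174 0.20494514] [-1.36  0.43  0.07  1.61 -0.03  1.11 -0.07]
[ 0.5849 -0.2486  0.006 ]
[ 0.5761 -0.2224  0.006 ]
[ 0.4328 -0.2888  0.033 ]
[ 0.5061 -0.2741  0.033 ]
[ 0.499  -0.2501  0.033 ]
19.845298111105944 0.15699522695251827 [ 0.50254744 -0.26208344  0.033     ]invalid input
```

```bash
python3 -m handwheel '[{"tx":-0.6,"ty":-0.37,"tz":-0.3,"turn":0}]'; echo; python3 -m handwheel '[{"tx":-0.6,"ty":-0.37,"tz":-0.3}]' 1 20
```

```text
time_s: 0.28
eef_pos: [0.2588, 0.6036, 0.2188]
tool_rot: [0.179, 0.984, -0.001, -0.001]
ft_force: [0.3, 0.6, 0.8]
opening: 0.0939
grasp_force: 0.0
invalid input
```

```bash
python3 -m handwheel '[{"tx":-0.6,"ty":-0.37,"tz":-0.3,"turn":0},{"tx":-0.6,"ty":-0.37,"tz":-0.3,"turn":0},{"tx":-0.6,"ty":-0.37,"tz":-0.3,"turn":0},{"tx":-0.6,"ty":-0.37,"tz":-0.3,"turn":0},{"tx":-0.6,"ty":-0.37,"tz":-0.3,"turn":0},{"tx":-0.6,"ty":-0.37,"tz":-0.3,"turn":0},{"tx":-0.6,"ty":-0.37,"tz":-0.3,"turn":0},{"tx":-0.6,"ty":-0.37,"tz":-0.3,"turn":0},{"tx":-0.6,"ty":-0.37,"tz":-0.3,"turn":0},{"tx":0,"ty":0,"tz":0,"turn":0}]'
```

```text
time_s: 1.52
eef_pos: [0.4564, 0.3494, 0.3566]
tool_rot: [0.182, 0.983, 0.001, 0.001]
ft_force: [-0.2, 0.6, -0.0]
opening: 0.0942
grasp_force: 0.0
```

```bash
python3 -m handwheel '[{"tx":-0.34,"ty":-0.9,"tz":0,"turn":0},{"tx":-0.34,"ty":-0.9,"tz":0,"turn":0},{"tx":-0.34,"ty":-0.9,"tz":0,"turn":0},{"tx":-0.34,"ty":-0.9,"tz":0,"turn":0},{"tx":-0.34,"ty":-0.9,"tz":0,"turn":0},{"tx":-0.34,"ty":-0.9,"tz":0,"turn":0},{"tx":-0.34,"ty":-0.9,"tz":0,"turn":0},{"tx":-0.34,"ty":-0.9,"tz":0,"turn":0},{"tx":-0.34,"ty":-0.9,"tz":0,"turn":0},{"tx":-0.34,"ty":-0.9,"tz":0,"turn":0}]'; python3 -m handwheel '[{"tx":0,"ty":0,"tz":0.4,"turn":-0.9},{"tx":0,"ty":0,"tz":0.4,"turn":-0.9},{"tx":0,"ty":0,"tz":0.2,"turn":-0.9},{"tx":0,"ty":0,"tz":0,"turn":-0.9},{"tx":0,"ty":0,"tz":0,"turn":0},{"tx":0,"ty":0,"tz":0,"turn":0}]'
python3 - <<'E'
from h import *; import pickle
st=observe(); im=get_image("wrist"); pickle.dump((st,im),open("w1.pkl","wb")); save(im,"w1",None,1.5); print(st["eef_pos"],st["tool_rot"],cam("wrist",st)[2])
E
```

```text
time_s: 2.78
eef_pos: [0.4533, -0.1302, 0.3553]
tool_rot: [0.18, 0.984, 0.0, -0.0]
ft_force: [0.3, 0.3, -0.1]
opening: 0.0939
grasp_force: 0.0
time_s: 3.52
eef_pos: [0.4536, -0.1291, 0.3054]
tool_rot: [-0.006, 1.0, 0.0, -0.0]
ft_force: [-0.0, 0.2, 0.3]
opening: 0.094
grasp_force: 0.0
[ 0.45363227 -0.12908308  0.30544287] [-6.22169010e-03  9.99980645e-01  1.84077945e-07 -2.70857965e-05] [ 0.37852274 -0.1303998   0.48483171]
```

View pics/w1.png

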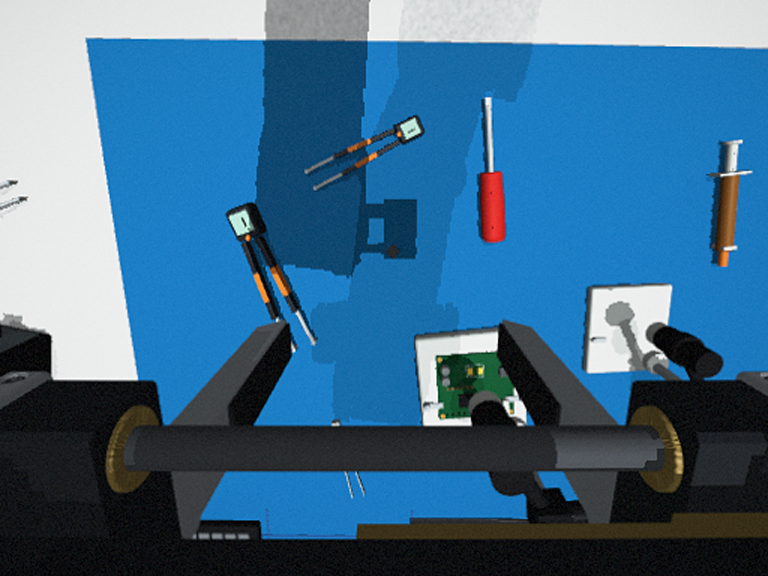

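The wrist picture shows the meter (disp px pod (243,222), tips (293,350)/(314,343)), the board at (475,385) with its two gold pads near (474,370), and the small distractor meter at (370,150). Enlarging both.

```bash
python3 - <<'E'
from h import *; import pickle
st,im=pickle.load(open("w1.pkl","rb"))
o=np.zeros((600,800,3),np.uint8)
a=cv2.resize(im[128:244,140:220],None,fx=5,fy=5,interpolation=cv2.INTER_CUBIC); b=cv2.resize(im[215:290,275:355],None,fx=5,fy=5,interpolation=cv2.INTER_CUBIC)
o[:580,:400]=a; o[:375,400:800]=b; save(o,"crop2")
E
```

```text
(no output)
```

View pics/crop2.png

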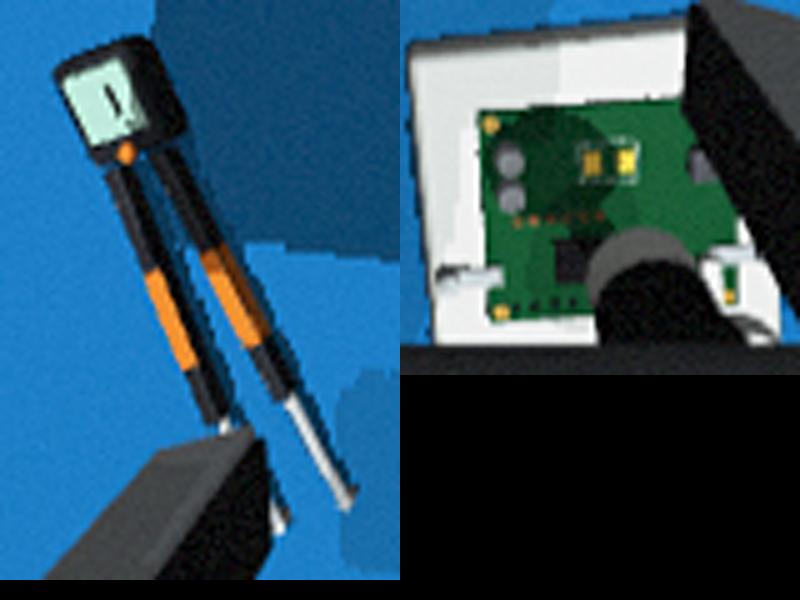

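```bash
cat > m.py <<'E'
from h import *; import pickle
st,im=pickle.load(open("w1.pkl","rb"))
def B(u,v,z): return onz("wrist",275+(u-400)/5-.4,215+v/5-.4,z,st)
def A(u,v,z): return onz("wrist",140+u/5-.4,128+v/5-.4,z,st)
ang=lambda p:np.degrees(np.arctan2(p[1],p[0]))
pr,pl=B(592,163,.024),B(627,162,.024)
print("pads",pr,pl,np.linalg.norm(pl-pr),ang(pl-pr)-90)
c=[B(480,112,.023),B(487,322,.023),B(680,101,.023)]
print("board edges",ang(c[1]-c[0]),ang(c[2]-c[0])-90, np.linalg.norm(c[1]-c[0]))
tl,tr=A(345,502,.006),A(280,527,.006); gr,gl=A(172,320,.033),A(232,300,.033)
pod=(A(60,75,.033)+A(150,38,.033)+A(185,130,.033)+A(95,163,.033))/4
for n,x in zip("tl tr gr gl pod".split(),(tl,tr,gr,gl,pod)): print(n,x.round(4))
t=(tl+tr)/2; print("gap",np.linalg.norm(tl-tr),"yaw pod-tips",ang(t-pod),np.linalg.norm((t-pod)[:2]),"perp",ang(tl-tr)-90,"grip",(gl+gr)/2, np.linalg.norm(gl-gr))
E
python3 m.py
```

```text
pads [ 0.6083923  -0.03680348  0.024     ] [ 0.60785846 -0.02429137  0.024     ] 0.012523491825400836 2.443077559551412
board edges 3.957667092811045 4.0809583829431375 0.08454103001141348
tl [ 0.5814 -0.2258  0.006 ]
tr [ 0.5915 -0.25    0.006 ]
gr [ 0.5056 -0.2757  0.033 ]
gl [ 0.4985 -0.2553  0.033 ]
pod [ 0.4334 -0.2867  0.033 ]
gap 0.026260164780391598 yaw pod-tips 17.656377917112128 0.16061540088294288 perp 22.774778032200928 grip [ 0.50202194 -0.26547005  0.033     ] 0.02158414183762263
```

Board: yaw ≈ 4°, pads' midpoint ≈ (0.608, −0.0305). Meter: grip ≈ (0.502, −0.264), yaw ≈ 19°. Next I move over the grip and descend.

```bash
python3 -m handwheel '[{"tx":-0.23,"ty":-0.68,"tz":0.4,"turn":0},{"tx":-0.23,"ty":-0.68,"tz":0.4,"turn":0},{"tx":-0.23,"ty":-0.68,"tz":0.4,"turn":0},{"tx":-0.23,"ty":-0.67,"tz":0.4,"turn":0},{"tx":0,"ty":0,"tz":0.5,"turn":-0.76},{"tx":0,"ty":0,"tz":0.5,"turn":-0.76},{"tx":0,"ty":0,"tz":0.5,"turn":-0.76},{"tx":0,"ty":0,"tz":0.5,"turn":-0.76},{"tx":0,"ty":0,"tz":0,"turn":0},{"tx":0,"ty":0,"tz":0,"turn":0}]' 0.65 8
python3 - <<'E'
from h import *; import pickle
st=observe(); im=get_image("wrist"); pickle.dump((st,im),open("w2.pkl","wb")); save(im,"w2",(140,100,400,300),3); print(st["eef_pos"],st["tool_rot"],st["opening"])
E
```

```text
time_s: 4.82
eef_pos: [0.5018, -0.2646, 0.1263]
tool_rot: [-0.164, 0.986, -0.0, 0.0]
ft_force: [0.8, 0.6, 0.5]
opening: 0.061
grasp_force: 0.0
[ 0.50183709 -0.26461604  0.1263234 ] [-1.64212614e-01  9.86424906e-01 -2.34237305e-04  2.57843714e-04] 0.06099655008919698
```

View pics/w2.png

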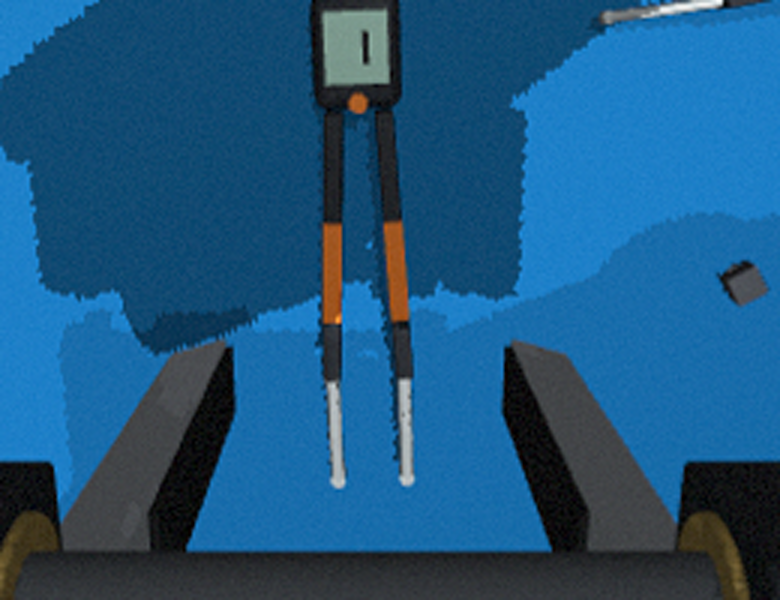

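The meter lies nearly square between the fingers: grips at crop px (333,272)/(396,272), tips (338,482)/(406,480).

```bash
python3 - <<'E'
from h import *; import pickle
st,im=pickle.load(open("w2.pkl","rb"))
A=lambda u,v,z: onz("wrist",140+u/3-.33,100+v/3-.33,z,st)
gr,gl,tr,tl,pod,h=A(333,272,.033),A(396,272,.033),A(338,484,.006),A(406,482,.006),A(357,50,.033),A(358,103,.03)
g=(gr+gl)/2;t=(tr+tl)/2
Rt=R.from_quat(st["tool_rot"]).as_matrix()
for n,p in(("grip",g),("tips",t),("pod",pod),("hinge",h)): print(n,p.round(4),"tool",(Rt.T@(p-st["eef_pos"])).round(4))
print(np.linalg.norm(tl-tr),np.linalg.norm((t-pod)[:2]),np.linalg.norm((t-h)[:2]),np.degrees(np.arctan2(*(t-pod)[[1,0]])),"tool yaw",np.degrees(np.arctan2(-Rt[1,0],-Rt[0,0])))
E
```

```text
grip [ 0.5015 -0.266   0.033 ] tool [ 0.0008 -0.0012  0.0933]
tips [ 0.5889 -0.2332  0.006 ] tool [-0.0925  0.0016  0.1204]
pod [ 0.4342 -0.2914  0.033 ] tool [ 0.0727 -0.0034  0.0933]
hinge [ 0.4497 -0.2859  0.03  ] tool [ 0.0562 -0.0032  0.0963]
0.026752587881487638 0.16533678645671004 0.14881769688894336 20.627431171829137 tool yaw 18.903001314619424
```

```bash
python3 -m handwheel '[{"tx":0,"ty":-0.02,"tz":0.5,"turn":-0.3},{"tx":0,"ty":0,"tz":0.6,"turn":0},{"tx":0,"ty":0,"tz":0.6,"turn":0},{"tx":0,"ty":0,"tz":0.4,"turn":0},{"tx":0,"ty":0,"tz":0.26,"turn":0},{"tx":0,"ty":0,"tz":0,"turn":0},{"tx":0,"ty":0,"tz":0,"turn":0}]'; python3 -m handwheel '[{"tx":0,"ty":0,"tz":0,"turn":0},{"tx":0,"ty":0,"tz":0,"turn":0},{"tx":0,"ty":0,"tz":0,"turn":0},{"tx":0,"ty":0,"tz":0,"turn":0},{"tx":0,"ty":0,"tz":0,"turn":0}]' 0.266 4
```

```text
time_s: 5.75
eef_pos: [0.5024, -0.2655, 0.0084]
tool_rot: [-0.181, 0.984, -0.0, 0.0]
ft_force: [-0.4, -0.9, 0.8]
opening: 0.0615
grasp_force: 0.0
time_s: 6.38
eef_pos: [0.5019, -0.2652, 0.0076]
tool_rot: [-0.181, 0.983, -0.0, 0.0]
ft_force: [0.7, -0.2, 1.1]
opening: 0.0254
grasp_force: 3.2
```

```bash
python3 -m handwheel '[{"tx":0,"ty":0,"tz":0,"turn":0},{"tx":0,"ty":0,"tz":0,"turn":0},{"tx":0,"ty":0,"tz":-0.1,"turn":0},{"tx":0,"ty":0,"tz":-0.25,"turn":0},{"tx":0,"ty":0,"tz":-0.35,"turn":0},{"tx":0,"ty":0,"tz":-0.35,"turn":0},{"tx":0,"ty":0,"tz":-0.25,"turn":0},{"tx":0,"ty":0,"tz":0,"turn":0},{"tx":0,"ty":0,"tz":0,"turn":0},{"tx":0,"ty":0,"tz":0,"turn":0}]' 0.266 6
python3 - <<'E'
from h import *; import pickle
st=observe(); print(st["eef_pos"],st["tool_rot"],st["opening"],st["grasp_force"])
Rt=R.from_quat(st["tool_rot"]).as_matrix()
d=np.array([.46,-.042,.07])-st["eef_pos"]; print((Rt.T@d/.05).round(3), "turn",(np.degrees(np.arctan2(-Rt[1,0],-Rt[0,0]))-4)/6)
im={n:get_image(n) for n in("wrist","side")}; pickle.dump((st,im),open("w3.pkl","wb"))
o=np.zeros((600,800,3),np.uint8); o[:,:450]=cv2.resize(im["wrist"][100:300,180:330],None,fx=3,fy=3); o[:400,450:800]=cv2.resize(im["side"][190:270,255:325],None,fx=5,fy=5); save(o,"w3")
E
```

```text
time_s: 7.62
eef_pos: [0.5014, -0.2651, 0.0719]
tool_rot: [-0.181, 0.983, 0.0, -0.0]
ft_force: [-0.9, 0.2, -1.4]
opening: 0.025
grasp_force: 2.9
[ 0.50144286 -0.26509822  0.07192859] [-1.80938833e-01  9.83494223e-01  1.83651667e-04 -4.67135345e-04] 0.02496318351823932 2.8559258580207825
[-0.813  4.465  0.04 ] turn 2.8081522524731084
```

View pics/w3.png

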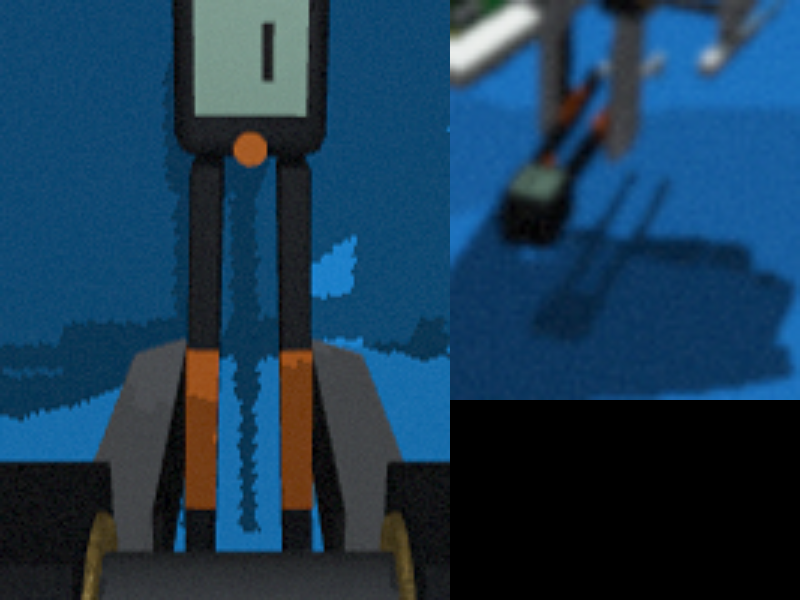

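The meter is held centred, and its hinge is on the fingers' middle line (crop px 250,150). The tips are hidden by the bar in this crop, but they should show below it, around row 336. Carrying it in front of the board now.

```bash
python3 -m handwheel '[{"tx":-0.08,"ty":0.4,"tz":0,"turn":0},{"tx":-0.13,"ty":0.7,"tz":0,"turn":0},{"tx":-0.13,"ty":0.8,"tz":0,"turn":0},{"tx":-0.13,"ty":0.8,"tz":0,"turn":0},{"tx":-0.13,"ty":0.8,"tz":0,"turn":0},{"tx":-0.13,"ty":0.6,"tz":0,"turn":0},{"tx":-0.08,"ty":0.36,"tz":0,"turn":0}]' 0.266 6;  python3 -m handwheel '[{"tx":0,"ty":0,"tz":0,"turn":0.5},{"tx":0,"ty":0,"tz":0,"turn":0.7},{"tx":0,"ty":0,"tz":0,"turn":0.7},{"tx":0,"ty":0,"tz":0,"turn":0.5},{"tx":0,"ty":0,"tz":0,"turn":0.4},{"tx":0,"ty":0,"tz":0,"turn":0},{"tx":0,"ty":0,"tz":0,"turn":0}]'
python3 - <<'E'
from h import *
st=observe(); print(st["eef_pos"],st["opening"],st["grasp_force"])
Rt=R.from_quat(st["tool_rot"]).as_matrix(); print("yaw",np.degrees(np.arctan2(-Rt[1,0],-Rt[0,0])))
a=np.radians(4); d=np.array([.608-.085*np.cos(a),-.0305-.085*np.sin(a),.05])-st["eef_pos"]; print((Rt.T@d/.05).round(3))
for x in(-.085,-.093): print("tips at",proj("wrist",st["eef_pos"]+Rt@[x,0,.0046],st))
E
```

```text
time_s: 8.6
eef_pos: [0.4599, -0.0409, 0.0723]
tool_rot: [-0.182, 0.983, 0.0, -0.0]
ft_force: [0.0, -0.2, -0.5]
opening: 0.0253
grasp_force: 2.8
time_s: 9.48
eef_pos: [0.4603, -0.0424, 0.0725]
tool_rot: [-0.036, 0.999, -0.0, -0.0]
ft_force: [-0.4, -0.0, -1.1]
opening: 0.0248
grasp_force: 2.8
[ 0.46026069 -0.04241632  0.0724587 ] 0.024809961136819353 2.84819595515728
yaw 4.100700420172026
[-1.264  0.029  0.449]
tips at [262.71677252 326.90080977]
tips at [262.71402489 335.43060804]
```

```bash
python3 -m handwheel '[{"tx":0,"ty":0,"tz":0.2,"turn":0},{"tx":0,"ty":0.01,"tz":0.25,"turn":0},{"tx":-0.2,"ty":0.01,"tz":0,"turn":0},{"tx":-0.3,"ty":0.01,"tz":0,"turn":0},{"tx":-0.3,"ty":0,"tz":0,"turn":0},{"tx":-0.2,"ty":0,"tz":0,"turn":0},{"tx":-0.2,"ty":0,"tz":0,"turn":0},{"tx":0,"ty":0,"tz":0,"turn":0},{"tx":0,"ty":0,"tz":0,"turn":0},{"tx":0,"ty":0,"tz":0,"turn":0}]'
python3 - <<'E'
from h import *; import pickle
st=observe(); im={n:get_image(n) for n in("wrist","scene","side")}; pickle.dump((st,im),open("w4.pkl","wb")); print(st["eef_pos"],st["tool_rot"])
o=np.zeros((600,800,3),np.uint8); o[:390]=cv2.resize(im["wrist"][300:378,180:340],None,fx=5,fy=5)
o[390:600,:400]=cv2.resize(im["scene"][222:264,225:305],None,fx=5,fy=5)
o[390:600,400:]=cv2.resize(im["side"][165:207,215:295],None,fx=5,fy=5); save(o,"w4")
E
```

```text
time_s: 10.72
eef_pos: [0.5196, -0.0367, 0.05]
tool_rot: [-0.035, 0.999, 0.0, -0.0]
ft_force: [0.2, -0.6, -0.8]
opening: 0.0249
grasp_force: 2.8
[ 0.51963128 -0.03670089  0.05000632] [-3.52535394e-02  9.99378391e-01  7.53033101e-05 -1.20892554e-04]
```

View pics/w4.png

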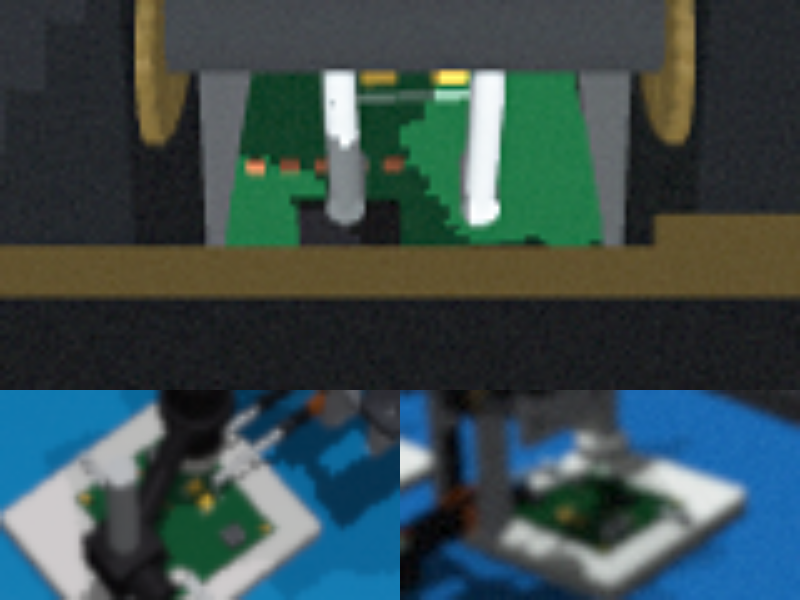

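The wrist view shows both rods ending in elbows at crop px (345,215)/(483,213), with the pads' far edges at rows ≈ 85, columns 380/452, just under the bar. The points are near and ahead of the pads in this perspective. Working out the offsets.

```bash
cat > m4.py <<'E'
from h import *; import pickle
st3,_=pickle.load(open("w3.pkl","rb")); st,_=pickle.load(open("w4.pkl","rb"))
def tl(u,v,zt,s):   # intersect ray with tool plane z=zt, tool coords
    Rt=R.from_quat(s["tool_rot"]).as_matrix(); o,d=ray("wrist",u,v,s); o=Rt.T@(o-s["eef_pos"]); d=Rt.T@d; return (o+d*(zt-o[2])/d[2]).round(4)
C3=lambda u,v:(180+u/3-.33,100+v/3-.33); C4=lambda u,v:(180+u/5-.4,300+v/5-.4)
print("hinge",tl(*C3(250,150),-.0254,st3),"podfront",tl(*C3(250,118),-.0254,st3),"grip start/end",tl(*C3(250,350),-.0254,st3),tl(*C3(250,510),-.0254,st3))
for h in(.010,.014,.018): print("elbow h",h,tl(*C4(345,221),.0046-h,st),tl(*C4(483,222),.0046-h,st))
a=np.radians(4.05); ex=np.array([np.cos(a),np.sin(a),0])
pr,pl=[onz("wrist",*C4(u,v),.024,st)-.004*ex for u,v in((380,85),(452,85))]; print("pads w4",pr,pl,(pr+pl)/2)
Rt=R.from_quat(st["tool_rot"]).as_matrix()
for nm,p in(("w1",np.array([.6081,-.0305,.024])),("w4",(pr+pl)/2)): print(nm,"in tool",(Rt.T@(p-st["eef_pos"])).round(4))
E
python3 m4.py; python3 - <<'E'
import sys
E
```

```text
hinge [ 0.0562  0.0001 -0.0254] podfront [ 0.0619  0.0001 -0.0254] grip start/end [ 0.0176  0.0001 -0.0254] [-0.0171  0.0001 -0.0254]
elbow h 0.01 [-0.0914 -0.0106 -0.0054] [-0.0916  0.0101 -0.0054]
elbow h 0.014 [-0.0876 -0.0104 -0.0094] [-0.0878  0.0099 -0.0094]
elbow h 0.018 [-0.0838 -0.0101 -0.0134] [-0.084   0.0096 -0.0134]
pads w4 [ 0.60888791 -0.03647939  0.024     ] [ 0.60802375 -0.02415862  0.024     ] [ 0.60845583 -0.03031901  0.024     ]
w1 in tool [-0.0887 -0.0001  0.026 ]
w4 in tool [-0.0891  0.0001  0.026 ]
```

```bash
python3 -m handwheel '[{"tx":-0.05,"ty":0,"tz":0.1,"turn":0},{"tx":-0.04,"ty":0,"tz":0.1,"turn":0},{"tx":0,"ty":0,"tz":0,"turn":0},{"tx":0,"ty":0,"tz":0,"turn":0},{"tx":0,"ty":0,"tz":0,"turn":0},{"tx":0,"ty":0,"tz":0,"turn":0},{"tx":0,"ty":0,"tz":0,"turn":0},{"tx":0,"ty":0,"tz":0,"turn":0},{"tx":0,"ty":0,"tz":0,"turn":0},{"tx":0,"ty":0,"tz":0,"turn":0}]' 0.234 12
python3 - <<'E'
from h import *; import pickle
st=observe(); im={n:get_image(n) for n in("wrist","scene","side")}; pickle.dump((st,im),open("w5.pkl","wb")); print(st["eef_pos"],st["tool_rot"],st["opening"],st["grasp_force"])
o=np.zeros((600,800,3),np.uint8); o[:390]=cv2.resize(im["wrist"][300:378,180:340],None,fx=5,fy=5)
o[390:600,:400]=cv2.resize(im["scene"][222:264,225:305],None,fx=5,fy=5)
o[390:600,400:]=cv2.resize(im["side"][165:207,215:295],None,fx=5,fy=5); save(o,"w5")
E
```

```text
time_s: 12.12
eef_pos: [0.5245, -0.0364, 0.04]
tool_rot: [-0.035, 0.999, -0.0, -0.0]
ft_force: [-1.0, 0.1, 0.1]
opening: 0.0223
grasp_force: 6.1
[ 0.52450018 -0.03635201  0.03998484] [-3.53282256e-02  9.99375763e-01 -1.79497832e-06 -1.75451276e-05] 0.022298372103717986 6.136902719736099
```

View pics/w5.png

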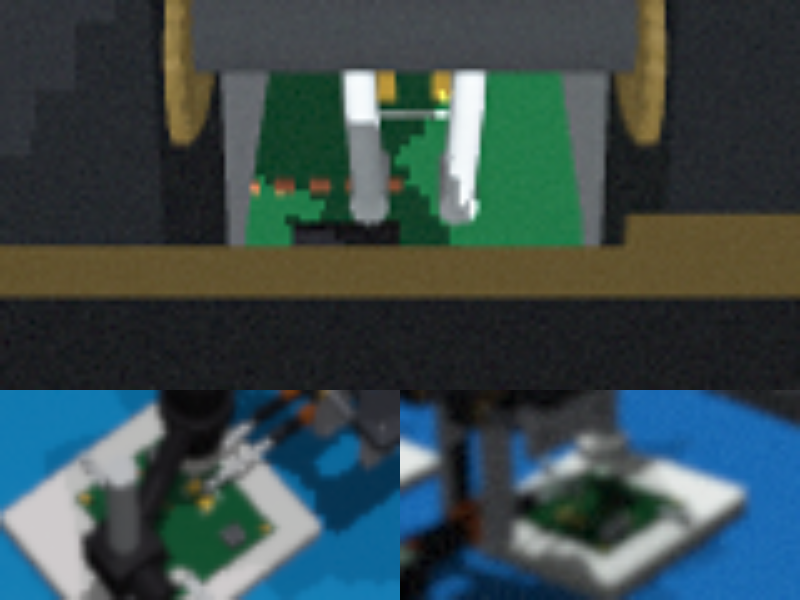

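The gap has closed: elbows at crop columns 370/460, i.e. ≈ 13 mm, centred on the pads, whose inner edges are at 397/431 and far edge at row ≈ 103. I'll tighten slightly and lower gently.

```bash
python3 - <<'E'
from h import *; import pickle
st,_=pickle.load(open("w5.pkl","rb")); Rt=R.from_quat(st["tool_rot"]).as_matrix()
C=lambda u,v:(180+u/5-.4,300+v/5-.4)
t=lambda p:(Rt.T@(p-st["eef_pos"])).round(4)
for u in(397,431): print("pad far inner",t(onz("wrist",*C(u,103),.024,st))+[.004,0,0])
for u,v in((370,222),(460,221)):
    o,d=ray("wrist",*C(u,v),st); print("elbow",t(o+d*(.0354+.014-o[2])/d[2])+[.0028,0,0])
E
python3 -m handwheel '[{"tx":0,"ty":0,"tz":0.04,"turn":0},{"tx":0,"ty":0,"tz":0.04,"turn":0},{"tx":0,"ty":0,"tz":0.04,"turn":0},{"tx":0,"ty":0,"tz":0.03,"turn":0},{"tx":0,"ty":0,"tz":0.02,"turn":0},{"tx":0,"ty":0,"tz":0,"turn":0},{"tx":0,"ty":0,"tz":0,"turn":0},{"tx":0,"ty":0,"tz":0,"turn":0}]' 0.231 12
python3 - <<'E'
from h import *; import time
f=[]
for i in range(4): get_image("side"); f.append(observe()["ft_force"])
print(np.mean(f,0), np.std(f,0))
E
```

```text
pad far inner [-0.0843 -0.003   0.016 ]
pad far inner [-0.0843  0.0025  0.016 ]
elbow [-0.085  -0.0067 -0.0094]
elbow [-0.0848  0.0065 -0.0094]
time_s: 13.28
eef_pos: [0.5245, -0.0364, 0.0315]
tool_rot: [-0.035, 0.999, -0.0, 0.0]
ft_force: [-0.5, 0.5, -0.3]
opening: 0.0218
grasp_force: 6.6
[-0.21035464  0.32955464 -0.07102005] [0.20491087 0.3389556  0.75126592]
```

```bash
cat > f.py <<'E'
from h import *
f=[];t=[]
for i in range(24): get_image("side"); s=observe(); f.append(s["ft_force"]); t.append(s["ft_torque"])
print("F",np.mean(f,0).round(3),"T",np.mean(t,0).round(4),np.std(t,0).round(4),s["eef_pos"],s["opening"],s["grasp_force"],s["time_s"])
E
python3 f.py
python3 -m handwheel '[{"tx":0,"ty":0,"tz":0.02,"turn":0},{"tx":0,"ty":0,"tz":0.02,"turn":0},{"tx":0,"ty":0,"tz":0.02,"turn":0},{"tx":0,"ty":0,"tz":0.02,"turn":0},{"tx":0,"ty":0,"tz":0.015,"turn":0},{"tx":0,"ty":0,"tz":0,"turn":0},{"tx":0,"ty":0,"tz":0,"turn":0},{"tx":0,"ty":0,"tz":0,"turn":0}]'
python3 f.py
```

```text
F [ 0.008 -0.031 -0.612] T [0.0368 0.0017 0.0025] [0.0271 0.0277 0.0362] [ 0.52450362 -0.03637676  0.03148333] 0.021824150235903467 6.6481149941682816 14.675
time_s: 15.68
eef_pos: [0.5246, -0.0364, 0.0268]
tool_rot: [-0.035, 0.999, -0.0, 0.0]
ft_force: [1.0, -1.6, 2.5]
opening: 0.0219
grasp_force: 6.6
F [ 1.131 -1.276  2.261] T [-0.2983 -0.2193  0.0561] [0.0413 0.0475 0.0336] [ 0.52444731 -0.03638205  0.02670915] 0.021858585055881716 6.645783483982086 16.875
```

Force rose 2.9 N with a sideways part, more than the two pins can give. The line of action suggests the pod is resting on something behind the fingers, perhaps the screwdriver handle. I back up and locate the red handle.

```bash
python3 -m handwheel '[{"tx":0,"ty":0,"tz":-0.06,"turn":0},{"tx":0,"ty":0,"tz":-0.06,"turn":0},{"tx":0,"ty":0,"tz":0,"turn":0}]'; python3 - <<'E'
from h import *; import pickle
st1,im1=pickle.load(open("w1.pkl","rb")); s=observe(); im=get_image("wrist"); sc=get_image("scene"); sd=get_image("side"); i0=pickle.load(open("i0.pkl","rb"))[1]
pickle.dump((s,im,sc,sd),open("w6.pkl","wb"))
def red(n,I,st,lab):
    a=I.astype(int); m=((a[...,0]>110)&(a[...,1]<60)&(a[...,2]<75)).astype(np.uint8)
    k,L,S,C=cv2.connectedComponentsWithStats(m)
    for j in range(1,k):
        if S[j,4]>40:
            ys,xs=np.where(L==j); r=cv2.minAreaRect(np.c_[xs,ys].astype(np.float32)); b=cv2.boxPoints(r)
            print(lab,"area",S[j,4],"ctr",C[j].round(1),[onz(n,u,v,.014,st)[:2].round(3).tolist() for u,v in b])
red("wrist",im1,st1,"w1"); red("wrist",im,s,"now"); red("scene",i0["scene"],None,"sc0"); red("scene",sc,None,"sc"); red("side",i0["side"],None,"sd0"); red("side",sd,None,"sd")
Rt=R.from_quat(s["tool_rot"]).as_matrix(); print("pod",[ (s["eef_pos"]+Rt@[x,y,0])[:2].round(3) for x in(.055,.091) for y in(-.014,.014)], s["eef_pos"])
save(im,"w6",None,1.5)
E
```

```text
time_s: 17.25
eef_pos: [0.5245, -0.0362, 0.0329]
tool_rot: [-0.035, 0.999, 0.0, 0.0]
ft_force: [-0.1, -0.1, -1.2]
opening: 0.0218
grasp_force: 6.6
w1 area 636 ctr [328.3 137.6] [[0.38, -0.037], [0.378, -0.014], [0.452, -0.005], [0.453, -0.029]]
now area 2606 ctr [293.8  41.1] [[0.381, -0.038], [0.379, -0.013], [0.45, -0.005], [0.452, -0.032]]
sc0 area 133 ctr [113.7   2.9] [[0.581, -1.385], [0.499, -1.334], [0.521, -1.284], [0.602, -1.335]]
sc0 area 147 ctr [317.5 215.1] [[0.449, -0.031], [0.376, -0.038], [0.377, -0.014], [0.45, -0.008]]
sc area 137 ctr [113.9   2.9] [[0.602, -1.335], [0.581, -1.385], [0.495, -1.332], [0.517, -1.282]]
sc area 86 ctr [321.  213.1] [[0.422, -0.03], [0.375, -0.039], [0.374, -0.017], [0.421, -0.009]]
sd0 area 90 ctr [200.5 212.9] [[0.392, -0.007], [0.465, -0.002], [0.455, -0.025], [0.384, -0.029]]
pod [array([ 0.471, -0.054]), array([ 0.469, -0.026]), array([ 0.435, -0.057]), array([ 0.433, -0.029])] [ 0.52449809 -0.03623167  0.03293753]
```

View pics/w6.png

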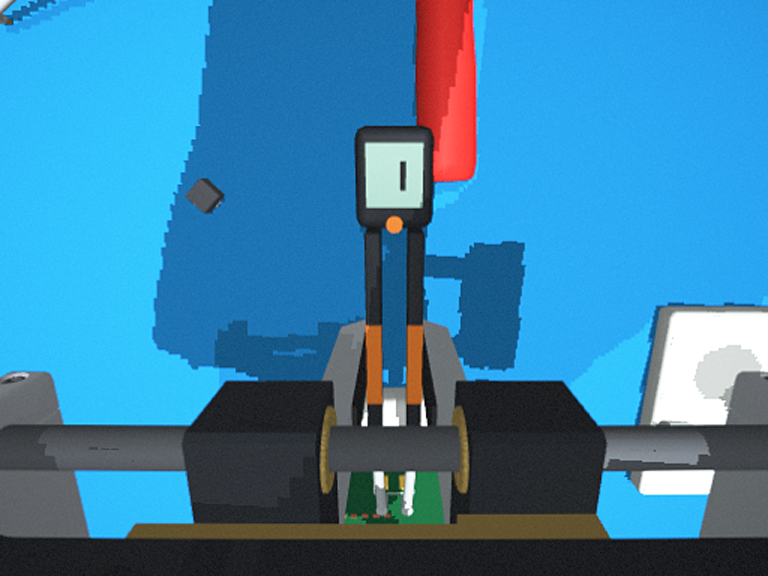

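The picture confirms it: the pod (disp px (394,175)) overlaps the red handle's end (450,150), and the handle has not moved. I'll swing the meter 6° about the pads so the pod clears it, and check whether the push tilted the meter in the grip.

```bash
python3 -m handwheel '[{"tx":0,"ty":0,"tz":-0.1,"turn":0},{"tx":0,"ty":0,"tz":-0.1,"turn":0},{"tx":0,"ty":-0.06,"tz":0,"turn":-0.33},{"tx":0,"ty":-0.06,"tz":0,"turn":-0.34},{"tx":0,"ty":-0.06,"tz":0,"turn":-0.33},{"tx":0,"ty":0,"tz":0,"turn":0},{"tx":0,"ty":0,"tz":0,"turn":0},{"tx":0,"ty":0,"tz":0,"turn":0}]'
cat > e.py <<'E'
from h import *; import pickle
a=pickle.load(open("w5.pkl","rb"))[1]["wrist"]; s=observe(); b=get_image("wrist"); pickle.dump((s,b),open("w7.pkl","wb"))
g=lambda I:cv2.cvtColor(I,cv2.COLOR_RGB2GRAY).astype(np.float32)
mask=np.zeros(a.shape[:2],np.uint8); mask[90:148,238:287]=255
def reg(b,lab):
    cc,W=cv2.findTransformECC(g(a),g(b),np.eye(2,3,dtype=np.float32),cv2.MOTION_AFFINE,(3,200,1e-6),mask,5)
    c=np.array([262.5,119,1]); print(lab,"cc",cc,"A",W[:,:2].round(4).tolist(),"shift",(W@c-c[:2]).round(2))
reg(pickle.load(open("w4.pkl","rb"))[1]["wrist"],"w4"); reg(pickle.load(open("w6.pkl","rb"))[1],"w6"); reg(b,"w7")
Rt=R.from_quat(s["tool_rot"]).as_matrix(); print(s["eef_pos"],"yaw",np.degrees(np.arctan2(-Rt[1,0],-Rt[0,0])))
print("tips",s["eef_pos"]+Rt@[-.0845,0,.0046], "pod corners",[(s["eef_pos"]+Rt@[x,.014,0])[:2].round(3) for x in(.055,.091)])
E
python3 e.py
```

```text
time_s: 18.4
eef_pos: [0.5254, -0.0452, 0.0427]
tool_rot: [-0.088, 0.996, -0.0, -0.0]
ft_force: [0.2, 0.1, -0.8]
opening: 0.0219
grasp_force: 6.6
w4 cc 0.9816698127828777 A [[0.9994999766349792, -0.008200000040233135], [-0.006000000052154064, 1.0049999952316284]] shift [0.09 0.08]
w6 cc 0.9959645345910504 A [[1.0077999830245972, 0.008999999612569809], [0.008500000461935997, 1.0087000131607056]] shift [-0.33  0.24]
w7 cc 0.9952868721223173 A [[1.0077999830245972, 0.008999999612569809], [0.007199999876320362, 1.0092999935150146]] shift [-0.3   0.26]
[ 0.52542067 -0.04523682  0.04268121] yaw 10.042447960529858
tips [ 0.6086254  -0.03050207  0.03806924] pod corners [array([ 0.469, -0.041]), array([ 0.433, -0.047])]
```

```bash
python3 -m handwheel '[{"tx":0,"ty":0,"tz":0.06,"turn":0},{"tx":0,"ty":0,"tz":0.06,"turn":0},{"tx":0,"ty":0,"tz":0.05,"turn":0},{"tx":0,"ty":0,"tz":0.03,"turn":0},{"tx":0,"ty":0,"tz":0,"turn":0},{"tx":0,"ty":0,"tz":0,"turn":0},{"tx":0,"ty":0,"tz":0,"turn":0}]'; python3 f.py
python3 -m handwheel '[{"tx":0,"ty":0,"tz":0.02,"turn":0},{"tx":0,"ty":0,"tz":0.02,"turn":0},{"tx":0,"ty":0,"tz":0.02,"turn":0},{"tx":0,"ty":0,"tz":0.02,"turn":0},{"tx":0,"ty":0,"tz":0,"turn":0},{"tx":0,"ty":0,"tz":0,"turn":0},{"tx":0,"ty":0,"tz":0,"turn":0},{"tx":0,"ty":0,"tz":0,"turn":0}]'; python3 f.py; python3 e.py
```

```text
time_s: 19.32
eef_pos: [0.5255, -0.0453, 0.0328]
tool_rot: [-0.088, 0.996, -0.0, 0.0]
ft_force: [0.0, -1.2, 0.2]
opening: 0.0218
grasp_force: 6.6
F [ 0.04  -0.009 -0.646] T [0.0305 0.007  0.0009] [0.0284 0.024  0.0284] [ 0.52545426 -0.04531491  0.03272301] 0.021767286185071788 6.602052748203278 20.525
time_s: 21.52
eef_pos: [0.5255, -0.0453, 0.0288]
tool_rot: [-0.088, 0.996, -0.0, 0.0]
ft_force: [-1.2, -0.1, -1.0]
opening: 0.0218
grasp_force: 6.6
F [-0.363 -0.28   0.039] T [0.0434 0.054  0.0018] [0.0402 0.0288 0.0278] [ 0.52542512 -0.04534982  0.02871946] 0.021699574583778657 6.623789370059967 22.725
w4 cc 0.9816698127828777 A [[0.9994999766349792, -0.008200000040233135], [-0.006000000052154064, 1.0049999952316284]] shift [0.09 0.08]
w6 cc 0.9959645345910504 A [[1.0077999830245972, 0.008999999612569809], [0.008500000461935997, 1.0087000131607056]] shift [-0.33  0.24]
w7 cc 0.9948259755568735 A [[1.0063999891281128, 0.011500000022351742], [0.009600000455975533, 1.0087000131607056]] shift [-0.29  0.23]
[ 0.52542512 -0.04534982  0.02871946] yaw 10.046561445493325
tips [ 0.60862901 -0.03060921  0.02411103] pod corners [array([ 0.469, -0.041]), array([ 0.433, -0.047])]
```

The force rise is 0.69 N, i.e. about 0.34 N per pin, which fits both pins being pushed in about 1.2 mm. I add 0.5 mm for margin, settle and hand in.

```bash
python3 -m handwheel '[{"tx":0,"ty":0,"tz":0.01,"turn":0},{"tx":0,"ty":0,"tz":0,"turn":0},{"tx":0,"ty":0,"tz":0,"turn":0},{"tx":0,"ty":0,"tz":0,"turn":0},{"tx":0,"ty":0,"tz":0,"turn":0},{"tx":0,"ty":0,"tz":0,"turn":0}]'; python3 f.py; python3 -c "
from station import close_job; print(close_job())"
```

```text
time_s: 23.52
eef_pos: [0.5255, -0.0453, 0.0282]
tool_rot: [-0.088, 0.996, -0.0, -0.0]
ft_force: [-0.7, -1.3, -0.2]
opening: 0.0217
grasp_force: 6.6
F [-0.22   0.059 -0.034] T [0.0423 0.0125 0.0052] [0.0263 0.0391 0.0281] [ 0.52544812 -0.04532906  0.02821873] 0.021916706440644994 6.6261304914951324 24.725
the job is handed in; nothing more can be done
None
```

I handed the job in with the meter held squeezed (grips about 22 mm, points about 12 mm apart) and, by the force readings (about 0.6 N up on the two pins together), both points on their pads. On the first lowering the pod rested on the screwdriver handle; I lifted, swung the meter 6° clear and lowered again, and the handle had not moved. The hand-in gave no verdict.

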